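# Set the phase shifter six clicks up from its zero stop

### The job

The phase shifter has been left at an unknown setting, so set it afresh: hold its push-to-turn knob pressed down and turn it counter-clockwise to the zero stop without forcing it, then, still pressing, turn it clockwise by exactly six clicks. Let the knob spring back up so that it locks there, and leave the dish, the amplifier and the screwdriver where they are.

Things in the scene. Friction and masses are not known exactly. Their poses are not given: they have to be found in the camera images.
- phase_shifter: Fixed coaxial phase shifter: plain aluminium box 76 (x) x 110 (y) x 45 mm high, bolted to the steel table by two bars 120 mm long in x and 8 mm high; a round knob stands upright in the middle of its top, two brass-capped connectors stick 15 mm out of its -y end and a steel U tube 76 mm out of its +y end. Origin at the centre of its underside, z up.
- knob_top (a point): Fixed point on the knob's vertical axis at the height of its top face while up (87 mm over the table, 42 mm over the box); its axes are the box's. The knob: black ribbed cylinder, 38 mm diameter, 28 mm high, no mark or pointer. Between its underside and the box 14 mm are free around a 25 mm collar and the shaft. It clicks every 20 degrees; a click takes 0.18 N m to leave, then jumps on.
- knob (a joint): How far the knob is pressed down, in m: 0 fully up and locked, 0.008 on the floor of its bushing. A spring pushes it up with 3 N at the top and 1 N more per mm; from 4 mm down (7 N) it is unlocked and turns; 5 to 6 mm (8 to 9 N) is a good depth. Let go in a click it springs up and locks; let go between clicks it snaps into the nearest click first.
- u_line (a joint): How far the knob has driven the steel U tube out, in m: 0 in the zero position, 0.000025 (0.025 mm) more per click clockwise (seen from above), eleven clicks in all. It starts locked in some click, three to six from zero, which cannot be seen; the steps are too fine for this reading, so count clicks from the stop.
- bushing: Locking bushing of the knob: the collar and its inside in the box. Origin on the knob's axis at the top face of the box. Twisting the knob while it is up, or driving it hard onto its floor, loads it: 20 N (0.48 N m of twist on a locked knob) is the most it takes.
- end_stop: Zero stop inside the box, at the counter-clockwise end: a firm buffer 24 mm off the knob's axis that gives about 1 mm (2.4 degrees of turn) per 6 N, met 2 degrees beyond the zero position. Over 15 N forces it (0.36 N m, felt as 0.4 N m with the click's own resistance); 0.25 to 0.3 N m at the knob that stays instead of jumping on is a sure sign of it. Let go, the knob settles back in the zero position.
- dish: Clear, whitish round plastic dish with lid, 60 mm diameter, 14 mm high, loose. Origin at the centre of its underside. To be left alone.
- amplifier: Small aluminium amplifier block 52 x 40 x 16 mm with a brass connector at each end, loose. Origin at the centre of its underside. To be left alone.
- screwdriver: Screwdriver with a black handle, 150 mm long, 26 mm thick, lying on the table along its own x. Origin at the middle of its length on its underside. To be left alone.

How it is judged (in metres and radians):
On the way:
1. the knob has been turned back to the zero stop (value of joint u_line below 7.5e-06 m), for 0.2 s.
At the end, for the whole second after the job is handed in: The knob rests six clicks clockwise of the zero position (the U line 0.150 mm out, within 0.008 mm, a third of a click), is fully up and locked (within 1 mm), and the dish, the amplifier and the screwdriver are within 20 mm of where they were (value of joint u_line between 0.000142 and 0.000158 m and value of joint knob below 0.001 m and distance of each of dish, amplifier, screwdriver from where it was at the start of the episode below 0.02 m); the robot touches nothing.
It fails at once if the zero stop is forced with more than 15 N (contact force between end_stop and anything else above 15 N).
It fails at once if the locking bushing is loaded with more than 20 N (knob twisted while locked, or driven hard onto its floor) (contact force between bushing and anything else above 20 N).
It fails at once if the dish, the amplifier or the screwdriver is moved by more than 20 mm (distance of any of dish, amplifier, screwdriver from where it was at the start of the episode above 0.02 m).
It also fails if it takes over 72 s, if anything falls off the work surface, if the arm or the gripper's body presses on something with over 40 N, if the wrist force passes 120 N, or if a joint passes its speed limit or range.

### The arm

A 6-joint arm with a two-finger parallel gripper is mounted at the origin on the work surface. World frame = base frame: x ahead of the robot, y to its left, z up, the work surface at z = 0. Lengths are in m, angles in degrees, forces in N, time in s.
With the tool pointing down it reaches from about 0.3 to 0.75 m from the base axis. Payload 8.5 kg.
Tool frame: the origin (TCP) lies at the very end of the fingers, on their centre line; the grasp point (between the pads) lies 19 mm behind it; z points along the fingers, y is the line along which they close (so a half turn about z gives the same grasp; the last joint's range is limited). The gripper opens to 85 mm and grips with 20 to 120 N. Pads are 22 mm wide; open, the fingers measure 114 mm over their backs; the gripper's body (76 mm by 85 mm) begins 54 mm behind the grasp point. The pads swing forward as they close: fully open they stand 13 mm farther back than shut.
Start: joints at [56.935, 21.807, 74.336, -0, 83.858, -12.336], TCP at [0.195, 0.514, 0.231] pointing down, gripper open.
Joint ranges: [-178.18, 178.18], [-50.72, 133.34], [12.68, 142.11], [-81.47, 261.47], [9.98, 163.14], [-165.26, 165.26]. Speed limits (degrees/s): [136.94, 136.94, 180, 180, 180, 180].

### API

Orientations are given as a 3x3 rotation matrix whose columns are the frame's x, y, z axes.
In Python, from rig import env, imaging gives the robot as it stands. The module is installed in compiled form; this text tells all that it offers.
- The arm moves only by the tool arm_command, never from a script. Its arguments are lists of equal length, an entry for each row: "turn": the turn, a rotation vector about the tool's x, y, z in units of 5 degrees (1.0 is 5 degrees), a list of three; "xyz": the shift along the tool's x, y, z in units of 50 mm (1.0 is 50 mm), a list of three; "claw": the finger opening in mm, from 0 to 85.4. A call has 1 to 12 rows; each row shifts and turns the commanded pose from where the row before left it, along the tool's axes as they then stand; what a row does not reach is not made up. A row lasts 1/10 s, in which the tool goes at most 50 mm and 8.59 degrees, less where a joint would pass 70% of its speed; a pose out of reach is approached as far as the arm can. A call is refused whole if a number of a shift passes 1 or a number of a turn 1, either way. A call with a gripper value outside its range is refused whole. The fingers move at their own pace and stop on an object; "squeeze" is the grip in N (left out, the last holds). Time passes only in rows, so rows that do not move let the fingers close. It gives the time, the measured TCP pose, the force, the opening and the grip force at its end, in the units of the state.
- env.observe(): the state, without advancing time (a new reading comes with each control period).
- imaging.get_image(name): name is "scene" or "top" or "wrist"; returns (picture, depth): 420x560x3 uint8, blue, green, red; 420x560 float32, m along the optical axis (not along the pixel's ray), 0 where there is no reading.
- imaging.camera_info(name): a dict with "camera_matrix" (3x3 intrinsics, pixels), "k1" (the pictures are not rectified: a ray, as slopes to the right and down, at radius r is drawn at 1 + k1 r^2 times it, then the intrinsics apply), "rvec" (rotation vector, rad) and "tvec" (3), from world to camera coordinates, as OpenCV has them. Camera axes: x right, y down, z forward; pixel columns grow to the right and rows downward; lengths in m; the calibration is good to about 2 mm. A picture is of the moment at which its call begins: read the wrist's pose just before it. camera_info takes no time and is no camera call; for the wrist camera it gives the pose at the moment of the call.
- env.close_job(): hands the job in; it is judged then, once.
The state is a dict: "time_s": time; "q": joint angles; "qvel": joint speeds; "joint_efforts": joint torques, N m; "position": TCP position; "tool_rot": TCP orientation; "ft_force": force on the tool from outside, world axes, zero at the start; "wrist_torque": the same for the moment, N m; "grip_width": finger opening in m; "gripper_force": force on a finger pad.
Only numpy, scipy, OpenCV 4.12 (cv2) and the standard library are available. Lean on these libraries where they do the work, as an engineer would, in place of code of your own. Each camera call takes 0.05 s, during which the arm holds its last target. There are 200 camera calls.

## Working session

There is one attempt and no reset: what is moved stays moved. The work goes in short steps, Python scripts to look and compute and a tool call to move; the robot and the scene stay as the last step left them, time stands still between calls to the robot, and variables do not carry over. Pictures are saved under pics/ and viewed, at most 10 in all, crops included, and the job is handed in when it is done.

Besides the shell and the picture viewer there is one more tool, called after "Request:" in YAML: its name, and indented under it one key for each argument. arm_command: Moves the arm, as the interface text tells. Its arguments: {"type":"object","properties":{"turn":{"type":"array"},"xyz":{"type":"array"},"claw":{"type":"array"},"squeeze":{"type":"number"}},"required":["turn","xyz","claw"]}

```bash
mkdir -p pics; python3 - <<'E'
from rig import env, imaging
import cv2,numpy as np
s=env.observe()
for k in("time_s","position","tool_rot","ft_force","wrist_torque","grip_width"):print(k,np.round(s[k],3))
ims=[]
for n in("scene","top"):
    p,d=imaging.get_image(n);cv2.imwrite(f"pics/{n}0.png",p);np.save(f"pics/{n}0.npy",d)
    i=imaging.camera_info(n);print(n,i)
E
```

```text
time_s 0.0
position [0.194 0.514 0.231]
tool_rot [[-0.935  0.354 -0.001]
 [ 0.354  0.935 -0.001]
 [ 0.    -0.001 -1.   ]]
ft_force [-0.696  0.574 -0.636]
wrist_torque [-0.061 -0.008 -0.044]
grip_width 0.086
scene {'camera_matrix': array([[432.40279962,   0.        , 275.50113127],
       [  0.        , 432.40279962, 212.35481602],
       [  0.        ,   0.        ,   1.        ]]), 'k1': -0.022667397030405982, 'rvec': array([ 1.96642908,  1.29627679, -0.58097076]), 'tvec': array([-0.22093568, -0.26907657,  1.25778628])}
top {'camera_matrix': array([[450.50984621,   0.        , 277.72451339],
       [  0.        , 450.50984621, 213.68096415],
       [  0.        ,   0.        ,   1.        ]]), 'k1': -0.10197114511840964, 'rvec': array([ 2.11695926, -2.17475049,  0.14756792]), 'tvec': array([0.03012284, 0.55161568, 1.0340337 ])}
```

View pics/top0.png

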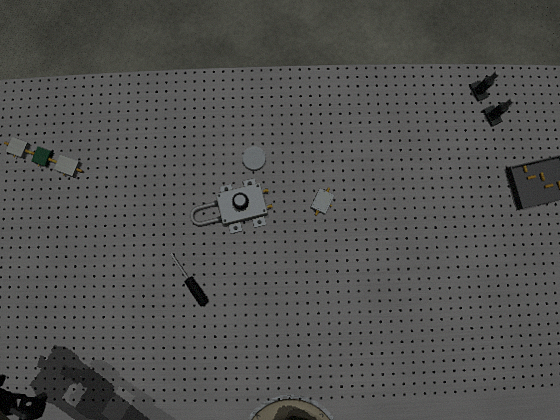

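View pics/scene0.png

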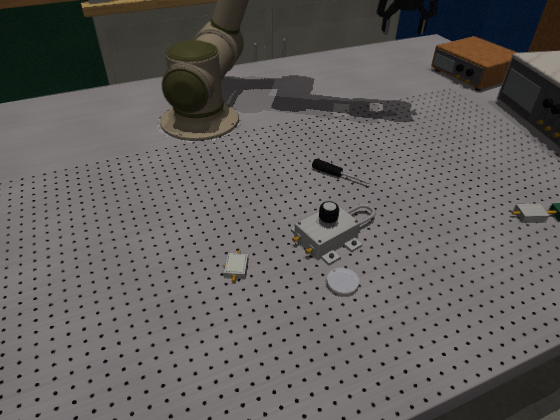

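The top view shows the box with the knob at about (240,201), its U tube to the left, the dish at (254,158), the amplifier at (322,200) and the screwdriver at (190,280). The scene view shows the knob top at about (329,207).

```bash
cat >h.py <<'E'
from rig import env, imaging
import cv2,numpy as np
def ray(i,uv):
    K=i["camera_matrix"];d=np.array([(uv[0]-K[0,2])/K[0,0],(uv[1]-K[1,2])/K[1,1]]);s=d.copy()
    for _ in range(20): s=d/(1+i["k1"]*(s@s))
    R=cv2.Rodrigues(np.array(i["rvec"]))[0];return -R.T@np.array(i["tvec"]),R.T@np.array([*s,1])
def onplane(i,uv,z):
    c,r=ray(i,uv);return c+r*(z-c[2])/r[2]
E
python3 - <<'E'
from h import *
for n,(cx,cy) in(("top",(240,201)),("scene",(329,211))):
    p=cv2.imread(f"pics/{n}0.png");i=imaging.camera_info(n)
    g=p.max(2)[cy-16:cy+17,cx-16:cx+17]
    m=(g<65).astype(np.uint8)
    N,l,st,ce=cv2.connectedComponentsWithStats(m)
    for k in range(1,N):
        if st[k,4]>40: print(n,st[k]+[cx-16,cy-16,0,0,0],ce[k]+[cx-16,cy-16],onplane(i,ce[k]+[cx-16,cy-16],.08))
    c=p[cy-60:cy+60,cx-80:cx+80];cv2.imwrite(f"pics/{n}c.png",cv2.resize(c,None,fx=4,fy=4,interpolation=cv2.INTER_CUBIC)) 
a=cv2.imread("pics/topc.png");b=cv2.imread("pics/scenec.png")
cv2.imwrite("pics/c.png",cv2.resize(np.vstack([a[:,:],b]),(400,600)))
i=imaging.camera_info("top")
for n,uv in dict(u=(193,215),box=(242,202),dish=(254,158),amp=(322,200),sd=(205,303),sdtip=(174,254)).items(): print(n,onplane(i,uv,.02))
E
```

```text
top [232 192  17  20 149] [240.33557047 202.77181208] [0.57411511 0.10051284 0.08      ]
scene [319 202  20  26 344] [327.95930233 216.24418605] [0.59658585 0.08947958 0.08      ]
u [0.55736305 0.22169425 0.02      ]
box [0.58608748 0.10157619 0.02      ]
dish [0.695669   0.07029378 0.02      ]
amp [ 0.58567084 -0.09344474  0.02      ]
sd [0.34535361 0.19375452 0.02      ]
sdtip [0.46356865 0.26811457 0.02      ]
```

View pics/topc.png

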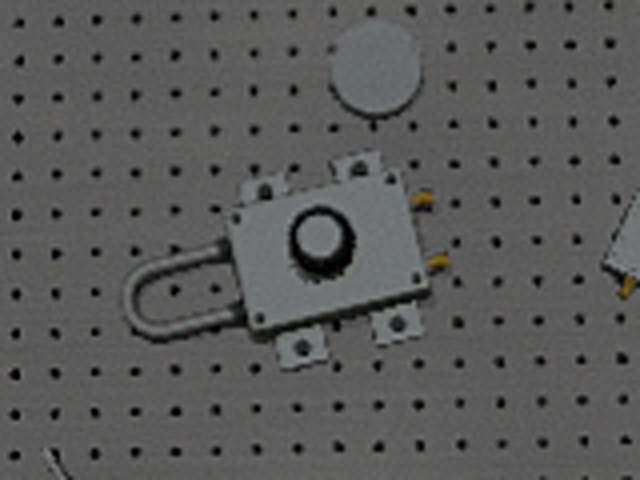

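```bash
cat >>h.py <<'E'
def rel(target,zrot=None):
    s=env.observe();R=np.array(s["tool_rot"]);d=R.T@(np.array(target)-s["position"])
    print("t",round(s["time_s"],2),"pos",np.round(s["position"],4),"q",np.round(s["q"],1),"yaw x",round(np.degrees(np.arctan2(R[1,0],R[0,0])),2));print("tool shift units",np.round(d/.05,3))
E
python3 - <<'E'
from h import *
i=imaging.camera_info("top");w=onplane(i,(240.2,200.5),.087);print(w)
a,b=onplane(i,((395/4+160),170/4+141),.045),onplane(i,((428/4+160),290/4+141),.045)
c,d=onplane(i,((230/4+160),220/4+141),.045),onplane(i,((255/4+160),328/4+141),.045)
print(a,b,c,d,(a+b+c+d)/4)
s=imaging.camera_info("scene");print(onplane(s,(329,206.5),.087))
rel([w[0],w[1],.2])
w=imaging.camera_info("wrist");R=cv2.Rodrigues(np.array(w["rvec"]))[0];T=np.array(env.observe()["tool_rot"])
print("cam in tool",T.T@(-R.T@w["tvec"]-env.observe()["position"]),T.T@R.T)
E
```

```text
[0.57820424 0.10014672 0.087     ]
[0.62560067 0.05872299 0.045     ] [0.55252498 0.04063917 0.045     ] [0.59798913 0.15795335 0.045     ] [0.53261567 0.14357505 0.045     ] [0.57718261 0.10022264 0.045     ]
[0.57912521 0.10061536 0.087     ]
t 0.1 pos [0.1945 0.5142 0.2308] q [ 56.9  21.8  74.4  -0.   83.9 -12.3] yaw x 159.27
tool shift units [-10.108  -5.028   0.619]
cam in tool [ 0.07059979 -0.00028401 -0.14247301] [[ 2.35962835e-04 -9.60160208e-01 -2.79450030e-01]
 [ 9.99999706e-01  2.26366173e-05  7.66605701e-04]
 [-7.29738486e-04 -2.79450129e-01  9.60159931e-01]]
```

Request:
arm_command:
  turn:
    - [0, 0, 0]
    - [0, 0, 0]
    - [0, 0, 0]
    - [0, 0, 0]
    - [0, 0, 0]
    - [0, 0, 0]
    - [0, 0, 0]
    - [0, 0, 0]
    - [0, 0, 0]
    - [0, 0, 0]
    - [0, 0, 0]
    - [0, 0, 0]
  xyz:
    - [-0.4, -0.2, 0]
    - [-0.7, -0.35, 0]
    - [-0.8, -0.4, 0]
    - [-0.8, -0.4, 0]
    - [-0.8, -0.4, 0]
    - [-0.8, -0.4, 0]
    - [-0.8, -0.4, 0]
    - [-0.8, -0.4, 0]
    - [-0.8, -0.4, 0]
    - [-0.8, -0.4, 0]
    - [-0.8, -0.4, 0]
    - [-0.8, -0.4, 0]
  claw: [85, 85, 85, 85, 85, 85, 85, 85, 85, 85, 85, 85]

```text
time_s: 1.3
position: [0.5406, 0.1389, 0.231]
tool_rot: [[-0.935, 0.354, -0.001], [0.354, 0.935, 0.0], [0.001, -0.0, -1.0]]
ft_force: [0.1, 1.3, -0.3]
grip_width: 0.0853
gripper_force: 0.0
```

Request:
arm_command:
  turn:
    - [0, 0, 0]
    - [0, 0, 0]
    - [0, 0, 1]
    - [0, 0, 1]
    - [0, 0, 1]
    - [0, 0, 1]
    - [0, 0, 1]
    - [0, 0, 1]
    - [0, 0, 1]
    - [0, 0, 1]
    - [0, 0, 1]
    - [0, 0, 1]
  xyz:
    - [-0.7, -0.35, 0.3]
    - [-0.3, -0.08, 0.3]
    - [0, 0, 0]
    - [0, 0, 0]
    - [0, 0, 0]
    - [0, 0, 0]
    - [0, 0, 0]
    - [0, 0, 0]
    - [0, 0, 0]
    - [0, 0, 0]
    - [0, 0, 0]
    - [0, 0, 0]
  claw: [85, 85, 85, 85, 85, 85, 85, 85, 85, 85, 85, 85]

```text
time_s: 2.5
position: [0.5783, 0.1035, 0.2006]
tool_rot: [[-0.327, 0.945, -0.001], [0.945, 0.327, 0.0], [0.001, -0.001, -1.0]]
ft_force: [0.4, -0.7, -0.2]
grip_width: 0.085
gripper_force: 0.0
```

```bash
python3 - <<'E'
from h import *
rel([.578,.1005,.2])
p,d=imaging.get_image("wrist");cv2.imwrite("pics/w1.png",p);np.save("pics/w1.npy",d)
import pickle;pickle.dump(imaging.camera_info("wrist"),open("pics/w1.pkl","wb"))
E
```

```text
t 2.5 pos [0.5783 0.1035 0.2006] q [ -1.4  26.9  71.1   0.   82.1 -20.5] yaw x 109.1
tool shift units [-0.055 -0.025  0.013]
```

View pics/w1.png

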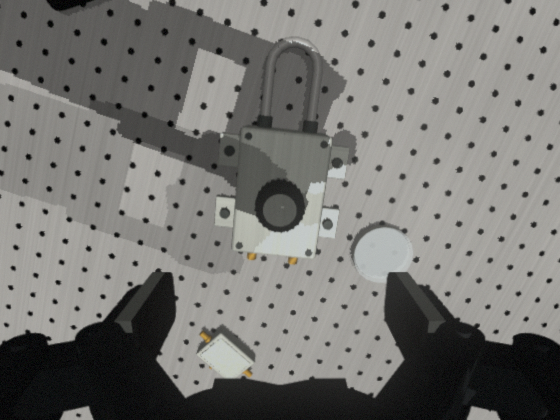

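The wrist view shows the knob with its grey cap at about (279,209), the dish right at (383,253) and the amplifier below at (225,357).

```bash
python3 - <<'E'
from h import *
import pickle
i=pickle.load(open("pics/w1.pkl","rb"));p=cv2.imread("pics/w1.png");d=np.load("pics/w1.npy")
m=p.max(2)<75; m[:165]=0;m[245:]=0;m[:,:240]=0;m[:,325:]=0
c=p[165:245,240:325].max(2)
m=np.uint8((d>0)&(d<d[209,279]+.006)); m[:165]=0;m[245:]=0;m[:,:240]=0;m[:,325:]=0
N,l,st,ce=cv2.connectedComponentsWithStats(m);k=1+st[1:,4].argmax();print(st[k],ce[k],d[209,279])
cs=cv2.findContours(np.uint8(l==k),0,1)[0];e=cv2.minEnclosingCircle(cs[0]);print(e)
print(onplane(i,ce[k],.087),onplane(i,e[0],.087),onplane(i,(279,209),.087))
E
```

```text
[ 254  182   50   49 1790] [279.18715084 206.12793296] 0.26491186
((278.9513854980469, 206.51071166992188), 25.194278717041016)
[0.57763644 0.10469769 0.087     ] [0.57756651 0.10436505 0.087     ] [0.5782156  0.10257507 0.087     ]
```

```bash
cat >>h.py <<'E'
def cloud(i,d,box):
    u0,u1,v0,v1=box;K=i["camera_matrix"];P=[]
    for v in range(v0,v1):
        for u in range(u0,u1):
            if d[v,u]>0:
                c,r=ray(i,(u,v));P.append(c+r*d[v,u])
    return np.array(P)
E
python3 - <<'E'
from h import *
import pickle
for n,b in(("w1",(240,325,165,250)),("top0",(220,260,180,225))):
    i=pickle.load(open("pics/w1.pkl","rb")) if n=="w1" else imaging.camera_info("top")
    P=cloud(i,np.load(f"pics/{n}.npy"),b)
    print(n,np.percentile(P[:,2],[5,50,90,99,100]))
    for lo in(.07,.08,.084):
        Q=P[P[:,2]>lo].astype(np.float32);(c,r)=cv2.minEnclosingCircle(Q[:,None,:2]*1000);print(lo,len(Q),np.round(c,1),r,Q.mean(0))
E
```

```text
w1 [0.04324973 0.04505095 0.08691322 0.08803619 0.08942632]
0.07 1990 [578.7 102.2] 19.271045684814453 [0.5778544  0.10421418 0.08551168]
0.08 1858 [578.7 102.1] 19.223712921142578 [0.57810396 0.10341917 0.08623811]
0.084 1696 [578.5 102.3] 18.031755447387695 [0.5782628  0.10292698 0.08660962]
top0 [-0.00093534  0.0440578   0.08345913  0.08949807  0.0912977 ]
0.07 221 [580.5 102.3] 19.353769302368164 [0.5789354  0.10163656 0.08543126]
0.08 203 [580.3 102.1] 18.938873291015625 [0.57964844 0.10182945 0.08636578]
0.084 174 [580.7 101.8] 18.095211029052734 [0.57983196 0.10213896 0.08700824]
```

Request:
arm_command:
  turn:
    - [0, 0, 1]
    - [0, 0, 1]
    - [0, 0, 1]
    - [0, 0, 1]
    - [0, 0, 1]
    - [0, 0, 1]
    - [0, 0, 1]
    - [0, 0, 1]
    - [0, 0, 0]
    - [0, 0, 0]
    - [0, 0, 0]
    - [0, 0, 0]
  xyz:
    - [0, 0, 0]
    - [0, 0, 0]
    - [0, 0, 0]
    - [0, 0, 0]
    - [0, 0, 0]
    - [0, 0, 0]
    - [0, 0, 0]
    - [0, 0, 0]
    - [-0.02, 0.017, 0.5]
    - [0, 0, 0.5]
    - [0, 0, 0.3]
    - [0, 0, 0]
  claw: [85, 85, 85, 85, 85, 85, 85, 85, 85, 85, 85, 85]

```text
time_s: 3.75
position: [0.5779, 0.102, 0.1339]
tool_rot: [[0.352, 0.936, -0.005], [0.936, -0.352, 0.0], [-0.002, -0.005, -1.0]]
ft_force: [-0.1, 1.1, 0.2]
grip_width: 0.085
gripper_force: 0.0
```

```bash
python3 - <<'E'
from h import *
rel([.5787,.1022,.056])
s=env.observe();print(s["tool_rot"],s["ft_force"],s["wrist_torque"])
i=imaging.camera_info("wrist");p,d=imaging.get_image("wrist");cv2.imwrite("pics/w2.png",p)
P=cloud(i,d,(160,400,80,420))
P=P[(abs(P[:,0]-.5787)<.026)&(abs(P[:,1]-.1022)<.026)]
for lo in(.075,.08,.084):
    Q=P[(P[:,2]>lo)&(P[:,2]<.092)].astype(np.float32);(c,r)=cv2.minEnclosingCircle(Q[:,None,:2]*1000);print(lo,len(Q),np.round(c,1),r,Q.mean(0))
E
```

```text
t 3.75 pos [0.5779 0.102  0.1339] q [-1.5 30.4 76.8  0.  73.1 19.1] yaw x 69.38
tool shift units [0.011 0.022 1.558]
[[ 3.52226192e-01  9.35900632e-01 -5.16882551e-03]
 [ 9.35913579e-01 -3.52229619e-01  2.61813037e-04]
 [-1.57558245e-03 -4.92979139e-03 -9.99986607e-01]] [-0.08933698  1.09172898  0.20443214] [-0.02234432  0.00094162 -0.04138918]
0.075 3318 [578.6 101.8] 19.709516525268555 [0.5796229  0.10430858 0.08583282]
0.08 3166 [578.5 101.7] 19.61025619506836 [0.57942134 0.10380671 0.08622845]
0.084 2876 [578.8 102.2] 18.00493812561035 [0.5791831  0.10313094 0.08663824]
```

Request:
arm_command:
  turn:
    - [0, 0, 0]
    - [0, 0, 0]
    - [0, 0, 0]
    - [0, 0, 0]
    - [0, 0, 0]
    - [0, 0, 0]
    - [0, 0, 0]
  xyz:
    - [0.01, 0.02, 0.3]
    - [0, 0, 0.4]
    - [0, 0, 0.4]
    - [0, 0, 0.3]
    - [0, 0, 0.15]
    - [0, 0, 0]
    - [0, 0, 0]
  claw: [85, 85, 85, 85, 85, 85, 85]
  squeeze: 40

```text
time_s: 4.5
position: [0.5809, 0.1017, 0.0599]
tool_rot: [[0.354, 0.935, 0.002], [0.935, -0.354, -0.0], [0.001, 0.002, -1.0]]
ft_force: [-0.2, 0.2, -0.0]
grip_width: 0.0848
gripper_force: 0.0
```

```bash
cat >>h.py <<'E'
def st():
    s=env.observe();R=np.array(s["tool_rot"])
    print("t",round(s["time_s"],2),"p",np.round(np.array(s["position"])*1000,2),"F",np.round(s["ft_force"],2),"M",np.round(s["wrist_torque"],3),"yaw",round(np.degrees(np.arctan2(R[1,0],R[0,0])),2),"tilt",np.round(R[:2,2],4),"grip",s["grip_width"],s["gripper_force"],"q6",s["q"][5])
E
python3 -c "
from h import *
st();rel([.5787,.1022,.056])"
```

```text
t 4.5 p [580.92 101.72  59.87] F [-0.17  0.21 -0.03] M [-0.006 -0.019  0.038] yaw 69.29 tilt [ 0.0016 -0.    ] grip 0.08483466481638614 0.0 q6 19.149187180608113
t 4.5 pos [0.5809 0.1017 0.0599] q [-1.6 35.4 81.5  0.  63.  19.1] yaw x 69.29
tool shift units [-0.007 -0.045  0.077]
```

Request:
arm_command:
  turn:
    - [0, 0, 0]
    - [0, 0, 0]
    - [0, 0, 0]
  xyz:
    - [0, -0.02, 0.07]
    - [0, 0, 0]
    - [0, 0, 0]
  claw: [85, 85, 85]

```text
time_s: 4.8
position: [0.5795, 0.102, 0.0556]
tool_rot: [[0.354, 0.935, 0.0], [0.935, -0.354, -0.0], [0.0, 0.0, -1.0]]
ft_force: [0.6, -0.2, 0.3]
grip_width: 0.085
gripper_force: 0.0
```

```bash
python3 -c "
from h import *
st();rel([.5787,.1022,.056])"
```

```text
t 4.8 p [579.51 102.01  55.62] F [ 0.65 -0.16  0.29] M [0.03  0.016 0.025] yaw 69.28 tilt [ 0.0004 -0.    ] grip 0.08502757865651389 0.0 q6 19.18794570504927
t 4.8 pos [0.5795 0.102  0.0556] q [-1.5 35.6 81.9 -0.  62.5 19.2] yaw x 69.28
tool shift units [-0.002 -0.016 -0.008]
```

Within 0.8 mm. Close gently.

Request:
arm_command:
  turn:
    - [0, 0, 0]
    - [0, 0, 0]
    - [0, 0, 0]
    - [0, 0, 0]
    - [0, 0, 0]
    - [0, 0, 0]
    - [0, 0, 0]
    - [0, 0, 0]
    - [0, 0, 0]
    - [0, 0, 0]
  xyz:
    - [0, -0.015, 0]
    - [0, 0, 0]
    - [0, 0, 0]
    - [0, 0, 0]
    - [0, 0, 0]
    - [0, 0, 0]
    - [0, 0, 0]
    - [0, 0, 0]
    - [0, 0, 0]
    - [0, 0, 0]
  claw: [70, 55, 45, 40, 38, 36, 34, 34, 34, 34]
  squeeze: 40

```text
time_s: 5.8
position: [0.5786, 0.1023, 0.0553]
tool_rot: [[0.354, 0.935, -0.0], [0.935, -0.354, 0.0], [-0.0, -0.0, -1.0]]
ft_force: [-2.2, 1.2, 3.3]
grip_width: 0.0369
gripper_force: 39.7
```

```bash
python3 -c "
from h import *
st()"
```

```text
t 5.8 p [578.58 102.34  55.3 ] F [-2.17  1.24  3.3 ] M [0.126 0.536 0.033] yaw 69.27 tilt [-0.0005  0.0001] grip 0.03687545792474544 39.7109055519104 q6 19.21609835272619
```

Request:
arm_command:
  turn:
    - [0, 0, 0]
    - [0, 0, 0]
    - [0, 0, 0]
    - [0, 0, 0]
    - [0, 0, 0]
    - [0, 0, 0]
  xyz:
    - [0, 0, 0.03]
    - [0, 0, 0.03]
    - [0, 0, 0.02]
    - [0, 0, 0.02]
    - [0, 0, 0]
    - [0, 0, 0]
  claw: [34, 34, 34, 34, 34, 34]

```text
time_s: 6.4
position: [0.5786, 0.1023, 0.0506]
tool_rot: [[0.354, 0.935, -0.0], [0.935, -0.354, 0.0], [-0.0, -0.0, -1.0]]
ft_force: [-4.2, 0.0, 7.1]
grip_width: 0.0371
gripper_force: 40.2
```

```bash
python3 -c "
from h import *
st()"
```

```text
t 6.4 p [578.61 102.32  50.58] F [-4.21  0.04  7.14] M [0.145 0.886 0.027] yaw 69.27 tilt [-0.0002  0.    ] grip 0.03705256323585529 40.16160786151886 q6 19.216017610900746
```

Request:
arm_command:
  turn:
    - [0, 0, 0]
    - [0, 0, 0]
    - [0, 0, 0]
  xyz:
    - [0, -0.01, 0.03]
    - [0, 0, 0]
    - [0, 0, 0]
  claw: [34, 34, 34]

```text
time_s: 6.7
position: [0.5786, 0.1023, 0.0494]
tool_rot: [[0.354, 0.935, 0.001], [0.935, -0.354, -0.0], [0.0, 0.001, -1.0]]
ft_force: [-3.1, -0.1, 8.4]
grip_width: 0.0369
gripper_force: 40.1
```

```bash
python3 -c "
from h import *
st()"
```

```text
t 6.7 p [578.61 102.35  49.41] F [-3.1  -0.13  8.41] M [ 0.072  0.718 -0.029] yaw 69.27 tilt [ 0.0011 -0.0002] grip 0.036858135231411585 40.13756811618805 q6 19.230431907502137
```

Request:
arm_command:
  turn:
    - [0, 0, -0.4]
    - [0, 0, -0.4]
    - [0, 0, -0.4]
    - [0, 0, 0]
  xyz:
    - [0, 0, 0]
    - [0, 0, 0]
    - [0, 0, 0]
    - [0, 0, 0]
  claw: [34, 34, 34, 34]

```text
time_s: 7.1
position: [0.5786, 0.1023, 0.0494]
tool_rot: [[0.253, 0.967, 0.001], [0.967, -0.253, -0.0], [0.0, 0.001, -1.0]]
ft_force: [-4.1, 0.7, 8.7]
grip_width: 0.0367
gripper_force: 40.0
```

```bash
python3 -c "
from h import *
st()"
```

```text
t 7.1 p [578.58 102.34  49.42] F [-4.15  0.75  8.68] M [ 0.027  0.71  -0.078] yaw 75.32 tilt [ 0.001  -0.0001] grip 0.03673355510397382 40.04541277885437 q6 13.183909221901084
```

Request:
arm_command:
  turn:
    - [0, 0, -0.4]
    - [0, 0, -0.4]
    - [0, 0, 0]
  xyz:
    - [0, 0, 0]
    - [0, 0, 0]
    - [0, 0, 0]
  claw: [34, 34, 34]

```text
time_s: 7.4
position: [0.5786, 0.1023, 0.0494]
tool_rot: [[0.185, 0.983, 0.001], [0.983, -0.185, -0.0], [-0.0, 0.001, -1.0]]
ft_force: [-4.1, 0.7, 8.7]
grip_width: 0.0373
gripper_force: 40.0
```

```bash
python3 -c "
from h import *
st()"
```

```text
t 7.4 p [578.56 102.34  49.4 ] F [-4.07  0.65  8.65] M [0.047 0.786 0.002] yaw 79.33 tilt [ 0.001  -0.0002] grip 0.037266126443419555 40.046966671943665 q6 9.174658981557618
```

Request:
arm_command:
  turn:
    - [0, 0, -0.4]
    - [0, 0, -0.4]
    - [0, 0, 0]
  xyz:
    - [0, 0, 0]
    - [0, 0, 0]
    - [0, 0, 0]
  claw: [34, 34, 34]

```text
time_s: 7.7
position: [0.5785, 0.1023, 0.0494]
tool_rot: [[0.116, 0.993, 0.001], [0.993, -0.116, -0.0], [-0.0, 0.001, -1.0]]
ft_force: [-3.9, 0.2, 7.6]
grip_width: 0.0369
gripper_force: 40.0
```

```bash
python3 -c "
from h import *
st()"
```

```text
t 7.7 p [578.52 102.33  49.39] F [-3.89  0.21  7.59] M [0.109 0.788 0.091] yaw 83.34 tilt [ 0.0009 -0.0003] grip 0.036876650498728104 40.047850012779236 q6 5.166651752206203
```

Request:
arm_command:
  turn:
    - [0, 0, -0.4]
    - [0, 0, -0.4]
    - [0, 0, 0]
  xyz:
    - [0, 0, 0]
    - [0, 0, 0]
    - [0, 0, 0]
  claw: [34, 34, 34]

```text
time_s: 8.0
position: [0.5785, 0.1023, 0.0494]
tool_rot: [[0.046, 0.999, 0.001], [0.999, -0.046, -0.0], [-0.0, 0.001, -1.0]]
ft_force: [-4.3, -0.6, 8.4]
grip_width: 0.0373
gripper_force: 40.0
```

```bash
python3 -c "
from h import *
st()"
```

```text
t 8.0 p [578.5  102.32  49.38] F [-4.3  -0.61  8.44] M [0.051 0.79  0.149] yaw 87.34 tilt [ 0.0008 -0.0003] grip 0.037264219408129115 39.98485207557678 q6 1.1642645137135823
```

Request:
arm_command:
  turn:
    - [0, 0, -0.4]
    - [0, 0, -0.4]
    - [0, 0, 0]
  xyz:
    - [0, 0, 0]
    - [0, 0, 0]
    - [0, 0, 0]
  claw: [34, 34, 34]

```text
time_s: 8.3
position: [0.5785, 0.1023, 0.0494]
tool_rot: [[-0.023, 1.0, 0.001], [1.0, 0.023, -0.0], [-0.0, 0.001, -1.0]]
ft_force: [-3.8, 0.0, 8.5]
grip_width: 0.0369
gripper_force: 40.0
```

```bash
python3 -c "
from h import *
st()"
```

```text
t 8.3 p [578.47 102.32  49.38] F [-3.84  0.03  8.53] M [ 0.051  0.779 -0.036] yaw 91.31 tilt [ 0.0008 -0.0002] grip 0.03686124339126838 40.0425910949707 q6 -2.8107326092309384
```

Request:
arm_command:
  turn:
    - [0, 0, -0.8]
    - [0, 0, -0.8]
    - [0, 0, -0.8]
    - [0, 0, -0.8]
    - [0, 0, -0.8]
    - [0, 0, -0.8]
    - [0, 0, -0.8]
    - [0, 0, -0.8]
    - [0, 0, -0.8]
    - [0, 0, -0.6]
    - [0, 0, -0.6]
    - [0, 0, 0]
  xyz:
    - [0, 0, 0]
    - [0, 0, 0]
    - [0, 0, 0]
    - [0, 0, 0]
    - [0, 0, 0]
    - [0, 0, 0]
    - [0, 0, 0]
    - [0, 0, 0]
    - [0, 0, 0]
    - [0, 0, 0]
    - [0, 0, 0]
    - [0, 0, 0]
  claw: [34, 34, 34, 34, 34, 34, 34, 34, 34, 34, 34, 34]

```text
time_s: 9.5
position: [0.5783, 0.1022, 0.0493]
tool_rot: [[-0.686, 0.727, 0.0], [0.727, 0.686, -0.0], [-0.001, 0.0, -1.0]]
ft_force: [-4.3, -0.6, 8.0]
grip_width: 0.037
gripper_force: 40.0
```

```bash
python3 -c "
from h import *
st()"
```

```text
t 9.5 p [578.33 102.24  49.32] F [-4.33 -0.64  8.01] M [-0.085  0.912 -0.154] yaw 133.35 tilt [ 0.0004 -0.0003] grip 0.03695840387688298 40.01854598522186 q6 -44.84124843062269
```

Request:
arm_command:
  turn:
    - [0, 0, -0.3]
    - [0, 0, 0]
  xyz:
    - [0, 0, 0]
    - [0, 0, 0]
  claw: [34, 34]

```text
time_s: 9.7
position: [0.5784, 0.1023, 0.0493]
tool_rot: [[-0.705, 0.71, 0.0], [0.71, 0.705, -0.0], [-0.001, 0.0, -1.0]]
ft_force: [-4.8, -0.9, 9.5]
grip_width: 0.0369
gripper_force: 40.0
```

```bash
python3 -c "
from h import *
st()"
```

```text
t 9.7 p [578.35 102.26  49.34] F [-4.82 -0.91  9.51] M [-0.073  0.901 -0.079] yaw 134.8 tilt [ 0.0004 -0.0003] grip 0.036942364732249884 40.04177212715149 q6 -46.298963742416085
```

Request:
arm_command:
  turn:
    - [0, 0, -0.2]
    - [0, 0, 0]
  xyz:
    - [0, 0, 0]
    - [0, 0, 0]
  claw: [34, 34]

```text
time_s: 9.9
position: [0.5783, 0.1022, 0.0493]
tool_rot: [[-0.717, 0.697, 0.0], [0.697, 0.717, -0.0], [-0.001, 0.0, -1.0]]
ft_force: [-5.2, -0.4, 8.7]
grip_width: 0.0373
gripper_force: 40.0
```

```bash
python3 -c "
from h import *
st()"
```

```text
t 9.9 p [578.34 102.24  49.32] F [-5.23 -0.37  8.75] M [-0.085  0.854 -0.025] yaw 135.79 tilt [ 0.0004 -0.0003] grip 0.03734423834841684 40.04310965538025 q6 -47.28706192018537
```

Request:
arm_command:
  turn:
    - [0, 0, -0.6]
    - [0, 0, -0.6]
    - [0, 0, -0.6]
    - [0, 0, -0.6]
    - [0, 0, -0.6]
    - [0, 0, -0.5]
    - [0, 0, 0]
  xyz:
    - [0, 0, 0]
    - [0, 0, 0]
    - [0, 0, 0]
    - [0, 0, 0]
    - [0, 0, 0]
    - [0, 0, 0]
    - [0, 0, 0]
  claw: [34, 34, 34, 34, 34, 34, 34]

```text
time_s: 10.6
position: [0.5783, 0.1022, 0.0493]
tool_rot: [[-0.894, 0.449, 0.0], [0.449, 0.894, -0.0], [-0.0, -0.0, -1.0]]
ft_force: [-5.3, -0.4, 9.0]
grip_width: 0.0373
gripper_force: 40.0
```

```bash
python3 -c "
from h import *
st()"
```

```text
t 10.6 p [578.29 102.2   49.31] F [-5.35 -0.43  8.97] M [-0.195  0.893 -0.233] yaw 153.32 tilt [ 0.0003 -0.0004] grip 0.03728772666608779 39.98025834560394 q6 -64.81995870081617
```

Request:
arm_command:
  turn:
    - [0, 0, 0]
    - [0, 0, 0]
  xyz:
    - [0, 0, 0]
    - [0, 0, 0]
  claw: [34, 34]

```text
time_s: 10.8
position: [0.5783, 0.1022, 0.0493]
tool_rot: [[-0.893, 0.45, 0.0], [0.45, 0.893, -0.0], [-0.0, -0.0, -1.0]]
ft_force: [-4.2, 0.2, 8.4]
grip_width: 0.0373
gripper_force: 40.0
```

```bash
python3 -c "
from h import *
st()"
```

```text
t 10.8 p [578.3  102.18  49.31] F [-4.22  0.17  8.44] M [-0.201  0.934 -0.215] yaw 153.25 tilt [ 0.0003 -0.0004] grip 0.03728140957989869 40.001376271247864 q6 -64.74837969465344
```

Request:
arm_command:
  turn:
    - [0, 0, -0.2]
    - [0, 0, 0]
  xyz:
    - [0, 0, 0]
    - [0, 0, 0]
  claw: [34, 34]

```text
time_s: 11.0
position: [0.5783, 0.1022, 0.0493]
tool_rot: [[-0.901, 0.434, 0.0], [0.434, 0.901, -0.0], [-0.0, -0.0, -1.0]]
ft_force: [-4.8, -0.6, 8.9]
grip_width: 0.037
gripper_force: 40.0
```

```bash
python3 -c "
from h import *
st()"
```

```text
t 11.0 p [578.29 102.18  49.32] F [-4.78 -0.64  8.85] M [-0.182  0.87  -0.278] yaw 154.27 tilt [ 0.0003 -0.0004] grip 0.03704522964649582 39.99494254589081 q6 -65.77214970608766
```

Request:
arm_command:
  turn:
    - [0, 0, 0]
    - [0, 0, 0]
  xyz:
    - [0, 0, 0]
    - [0, 0, 0]
  claw: [34, 34]

```text
time_s: 11.2
position: [0.5783, 0.1022, 0.0493]
tool_rot: [[-0.901, 0.435, 0.0], [0.435, 0.901, -0.0], [-0.0, -0.0, -1.0]]
ft_force: [-4.9, 0.4, 8.6]
grip_width: 0.0367
gripper_force: 40.0
```

```bash
python3 -c "
from h import *
st()"
```

```text
t 11.2 p [578.32 102.18  49.32] F [-4.93  0.38  8.58] M [-0.162  0.856 -0.217] yaw 154.25 tilt [ 0.0003 -0.0004] grip 0.03666981796320608 39.99675750732422 q6 -65.74359500091623
```

Request:
arm_command:
  turn:
    - [0, 0, -0.15]
    - [0, 0, 0]
  xyz:
    - [0, 0, 0]
    - [0, 0, 0]
  claw: [34, 34]

```text
time_s: 11.4
position: [0.5783, 0.1022, 0.0493]
tool_rot: [[-0.906, 0.422, 0.0], [0.422, 0.906, -0.0], [-0.0, -0.0, -1.0]]
ft_force: [-5.3, -0.5, 8.4]
grip_width: 0.0374
gripper_force: 40.0
```

```bash
python3 -c "
from h import *
st()"
```

```text
t 11.4 p [578.28 102.18  49.3 ] F [-5.31 -0.49  8.36] M [-0.186  0.909 -0.254] yaw 155.01 tilt [ 0.0002 -0.0004] grip 0.037356891399144956 40.01437783241272 q6 -66.51275559624564
```

Request:
arm_command:
  turn:
    - [0, 0, 0]
  xyz:
    - [0, 0, 0]
  claw: [34]

```text
time_s: 11.5
position: [0.5783, 0.1022, 0.0493]
tool_rot: [[-0.906, 0.423, 0.0], [0.423, 0.906, -0.0], [-0.0, -0.0, -1.0]]
ft_force: [-4.3, -1.2, 9.2]
grip_width: 0.0371
gripper_force: 40.0
```

```bash
python3 -c "
from h import *
st()"
```

```text
t 11.5 p [578.33 102.2   49.32] F [-4.28 -1.22  9.16] M [-0.128  0.884 -0.218] yaw 154.99 tilt [ 0.0003 -0.0004] grip 0.0371160499872687 40.01626789569855 q6 -66.49086817331275
```

Request:
arm_command:
  turn:
    - [0, 0, -0.14]
    - [0, 0, 0]
  xyz:
    - [0, 0, 0]
    - [0, 0, 0]
  claw: [34, 34]

```text
time_s: 11.7
position: [0.5783, 0.1022, 0.0493]
tool_rot: [[-0.911, 0.411, 0.0], [0.411, 0.911, -0.0], [-0.0, -0.0, -1.0]]
ft_force: [-5.4, -0.4, 8.9]
grip_width: 0.0369
gripper_force: 40.0
```

```bash
python3 -c "
from h import *
st()"
```

```text
t 11.7 p [578.28 102.17  49.32] F [-5.39 -0.35  8.91] M [-0.161  0.857 -0.307] yaw 155.71 tilt [ 0.0002 -0.0004] grip 0.036858964138435986 40.02252817153931 q6 -67.20822166501982
```

Request:
arm_command:
  turn:
    - [0, 0, 0]
  xyz:
    - [0, 0, 0]
  claw: [34]

```text
time_s: 11.8
position: [0.5783, 0.1022, 0.0493]
tool_rot: [[-0.911, 0.412, 0.0], [0.412, 0.911, -0.0], [-0.0, -0.0, -1.0]]
ft_force: [-5.2, -0.8, 8.3]
grip_width: 0.0373
gripper_force: 40.0
```

```bash
python3 -c "
from h import *
st()"
```

```text
t 11.8 p [578.29 102.18  49.3 ] F [-5.23 -0.85  8.3 ] M [-0.235  0.903 -0.363] yaw 155.69 tilt [ 0.0002 -0.0004] grip 0.037273529264896535 40.02384424209595 q6 -67.19167926347393
```

Request:
arm_command:
  turn:
    - [0, 0, 0]
  xyz:
    - [0, 0, 0]
  claw: [34]

```text
time_s: 11.9
position: [0.5783, 0.1022, 0.0493]
tool_rot: [[-0.911, 0.412, 0.0], [0.412, 0.911, -0.0], [-0.0, -0.0, -1.0]]
ft_force: [-4.9, -0.7, 8.7]
grip_width: 0.0373
gripper_force: 40.0
```

```bash
python3 -c "
from h import *
st()"
```

```text
t 11.9 p [578.31 102.22  49.33] F [-4.9  -0.67  8.67] M [-0.233  0.852 -0.304] yaw 155.69 tilt [ 0.0003 -0.0004] grip 0.037260196674066125 40.023974776268005 q6 -67.19146038829956
```

Request:
arm_command:
  turn:
    - [0, 0, 0.5]
    - [0, 0, 0.5]
    - [0, 0, 0.28]
    - [0, 0, 0]
    - [0, 0, 0]
  xyz:
    - [0, 0, 0]
    - [0, 0, 0]
    - [0, 0, 0]
    - [0, 0, 0]
    - [0, 0, 0]
  claw: [34, 34, 34, 34, 34]

```text
time_s: 12.4
position: [0.5783, 0.1022, 0.0494]
tool_rot: [[-0.86, 0.51, 0.0], [0.51, 0.86, -0.0], [-0.001, -0.0, -1.0]]
ft_force: [-5.0, -0.3, 9.3]
grip_width: 0.0367
gripper_force: 40.1
```

```bash
python3 -c "
from h import *
st()"
```

```text
t 12.4 p [578.33 102.23  49.35] F [-5.   -0.29  9.27] M [-0.075  0.821 -0.014] yaw 149.33 tilt [ 0.0004 -0.0005] grip 0.03674233340937305 40.07813036441803 q6 -60.815645693184514
```

Request:
arm_command:
  turn:
    - [0, 0, 0.4]
    - [0, 0, 0.4]
    - [0, 0, 0.2]
    - [0, 0, 0]
  xyz:
    - [0, 0, 0]
    - [0, 0, 0]
    - [0, 0, 0]
    - [0, 0, 0]
  claw: [34, 34, 34, 34]

```text
time_s: 12.8
position: [0.5783, 0.1022, 0.0493]
tool_rot: [[-0.812, 0.583, 0.0], [0.583, 0.812, -0.0], [-0.001, -0.0, -1.0]]
ft_force: [-4.9, -0.5, 8.9]
grip_width: 0.0369
gripper_force: 40.1
```

```bash
python3 -c "
from h import *
st()"
```

```text
t 12.8 p [578.35 102.23  49.34] F [-4.88 -0.48  8.86] M [-0.089  0.822  0.073] yaw 144.31 tilt [ 0.0004 -0.0005] grip 0.036873232890712405 40.05168914794922 q6 -55.80075972092602
```

Request:
arm_command:
  turn:
    - [0, 0, 0.5]
    - [0, 0, 0.5]
    - [0, 0, 0]
  xyz:
    - [0, 0, 0]
    - [0, 0, 0]
    - [0, 0, 0]
  claw: [34, 34, 34]

```text
time_s: 13.1
position: [0.5783, 0.1022, 0.0493]
tool_rot: [[-0.758, 0.653, 0.0], [0.653, 0.758, -0.0], [-0.001, -0.0, -1.0]]
ft_force: [-4.6, 0.4, 7.9]
grip_width: 0.0369
gripper_force: 40.0
```

```bash
python3 -c "
from h import *
st()"
```

```text
t 13.1 p [578.35 102.23  49.32] F [-4.56  0.37  7.86] M [-0.087  0.811 -0.041] yaw 139.26 tilt [ 0.0004 -0.0004] grip 0.036883858623902976 40.028284192085266 q6 -50.748143789036064
```

Request:
arm_command:
  turn:
    - [0, 0, 0.5]
    - [0, 0, 0.5]
    - [0, 0, 0]
  xyz:
    - [0, 0, 0]
    - [0, 0, 0]
    - [0, 0, 0]
  claw: [34, 34, 34]

```text
time_s: 13.4
position: [0.5783, 0.1023, 0.0493]
tool_rot: [[-0.698, 0.716, 0.0], [0.716, 0.698, -0.0], [-0.0, 0.0, -1.0]]
ft_force: [-4.6, -0.2, 9.1]
grip_width: 0.0372
gripper_force: 40.0
```

```bash
python3 -c "
from h import *
st()"
```

```text
t 13.4 p [578.33 102.27  49.32] F [-4.57 -0.18  9.15] M [-0.123  0.85  -0.138] yaw 134.24 tilt [ 0.0004 -0.0003] grip 0.037230388521756495 40.03320336341858 q6 -45.73619998992029
```

Request:
arm_command:
  turn:
    - [0, 0, 0.8]
    - [0, 0, 0.8]
    - [0, 0, 0.8]
    - [0, 0, 0.8]
    - [0, 0, 0.8]
    - [0, 0, 0.8]
    - [0, 0, 0.8]
    - [0, 0, 0.8]
    - [0, 0, 0.8]
    - [0, 0, 0.8]
    - [0, 0, 0.8]
    - [0, 0, 0.8]
  xyz:
    - [0, 0, 0]
    - [0, 0, 0]
    - [0, 0, 0]
    - [0, 0, 0]
    - [0, 0, 0]
    - [0, 0, 0]
    - [0, 0, 0]
    - [0, 0, 0]
    - [0, 0, 0]
    - [0, 0, 0]
    - [0, 0, 0]
    - [0, 0, 0]
  claw: [34, 34, 34, 34, 34, 34, 34, 34, 34, 34, 34, 34]

```text
time_s: 14.6
position: [0.5785, 0.1023, 0.0494]
tool_rot: [[0.067, 0.998, 0.001], [0.998, -0.067, -0.0], [-0.0, 0.001, -1.0]]
ft_force: [-4.9, 0.1, 8.7]
grip_width: 0.037
gripper_force: 40.0
```

```bash
python3 -c "
from h import *
st()"
```

```text
t 14.6 p [578.51 102.28  49.4 ] F [-4.94  0.14  8.66] M [0.101 0.761 0.199] yaw 86.18 tilt [ 0.0009 -0.0004] grip 0.036972212150981204 40.04055619239807 q6 2.331346972475542
```

Request:
arm_command:
  turn:
    - [0, 0, 0.8]
    - [0, 0, 0.8]
    - [0, 0, 0.8]
    - [0, 0, 0.8]
    - [0, 0, 0.8]
    - [0, 0, 0.8]
    - [0, 0, 0.8]
    - [0, 0, 0.8]
    - [0, 0, 0.8]
    - [0, 0, 0.8]
    - [0, 0, 0]
  xyz:
    - [0, 0, 0]
    - [0, 0, 0]
    - [0, 0, 0]
    - [0, 0, 0]
    - [0, 0, 0]
    - [0, 0, 0]
    - [0, 0, 0]
    - [0, 0, 0]
    - [0, 0, 0]
    - [0, 0, 0]
    - [0, 0, 0]
  claw: [34, 34, 34, 34, 34, 34, 34, 34, 34, 34, 34]

```text
time_s: 15.7
position: [0.5787, 0.1023, 0.0494]
tool_rot: [[0.692, 0.722, 0.001], [0.722, -0.692, -0.0], [0.001, 0.001, -1.0]]
ft_force: [-3.5, -0.3, 9.4]
grip_width: 0.0367
gripper_force: 40.1
```

```bash
python3 -c "
from h import *
st()"
```

```text
t 15.7 p [578.68 102.28  49.45] F [-3.45 -0.29  9.42] M [0.067 0.712 0.218] yaw 46.23 tilt [ 0.0013 -0.0003] grip 0.03673310420532912 40.06722271442413 q6 42.278045871588915
```

Request:
arm_command:
  turn:
    - [0, 0, 0.6]
    - [0, 0, 0.6]
    - [0, 0, 0.6]
    - [0, 0, 0.6]
    - [0, 0, 0.6]
    - [0, 0, 0.39]
    - [0, 0, 0]
    - [0, 0, 0]
  xyz:
    - [0, 0, 0]
    - [0, 0, 0]
    - [0, 0, 0]
    - [0, 0, 0]
    - [0, 0, 0]
    - [0, 0, 0]
    - [0, 0, 0]
    - [0, 0, 0]
  claw: [34, 34, 34, 34, 34, 34, 34, 34]

```text
time_s: 16.5
position: [0.5787, 0.1022, 0.0495]
tool_rot: [[0.871, 0.49, 0.001], [0.49, -0.871, -0.0], [0.001, 0.001, -1.0]]
ft_force: [-3.7, 0.2, 8.4]
grip_width: 0.0369
gripper_force: 40.1
```

```bash
python3 -c "
from h import *
st()"
```

```text
t 16.5 p [578.74 102.25  49.46] F [-3.73  0.2   8.38] M [-0.064  0.588 -0.012] yaw 29.37 tilt [ 0.0014 -0.0004] grip 0.036936066746482324 40.07067024707794 q6 59.13502469532464
```

Request:
arm_command:
  turn:
    - [0, 0, 0]
    - [0, 0, 0]
    - [0, 0, 0]
    - [0, 0, 0]
    - [0, 0, 0]
  xyz:
    - [0, 0, -0.03]
    - [0, 0, -0.03]
    - [0, 0, -0.03]
    - [0, 0, -0.02]
    - [0, 0, 0]
  claw: [34, 34, 34, 34, 34]

```text
time_s: 17.0
position: [0.5787, 0.1022, 0.0545]
tool_rot: [[0.872, 0.49, 0.001], [0.49, -0.872, -0.0], [0.001, 0.001, -1.0]]
ft_force: [-0.8, 0.8, 3.1]
grip_width: 0.0374
gripper_force: 39.8
```

```bash
python3 -c "
from h import *
st()"
```

```text
t 17.0 p [578.71 102.23  54.49] F [-0.76  0.83  3.09] M [-0.117  0.127 -0.003] yaw 29.37 tilt [ 0.0011 -0.0003] grip 0.037365610773208956 39.80343997478485 q6 59.13309701949382
```

Request:
arm_command:
  turn:
    - [0, 0, 0]
    - [0, 0, 0]
    - [0, 0, 0]
    - [0, 0, 0]
    - [0, 0, 0]
    - [0, 0, 0]
    - [0, 0, 0]
    - [0, 0, 0]
  xyz:
    - [0, 0, 0]
    - [0, 0, 0]
    - [0, 0, 0]
    - [0, 0, 0]
    - [0, 0, 0]
    - [0, 0, 0]
    - [0, 0, 0]
    - [0, 0, 0]
  claw: [38, 42, 55, 70, 85, 85, 85, 85]

```text
time_s: 17.8
position: [0.5783, 0.1024, 0.0543]
tool_rot: [[0.871, 0.49, 0.0], [0.49, -0.871, -0.0], [0.0, 0.0, -1.0]]
ft_force: [-0.5, 0.3, 0.2]
grip_width: 0.0853
gripper_force: 0.0
```

```bash
python3 -c "
from h import *
st()"
```

```text
t 17.8 p [578.3  102.41  54.32] F [-0.51  0.32  0.24] M [-0.032  0.007  0.081] yaw 29.37 tilt [ 0. -0.] grip 0.08526561713357132 0.0 q6 59.13155056711718
```

Rise clear, check the knob height, hand in.

Request:
arm_command:
  turn:
    - [0, 0, 0]
    - [0, 0, 0]
    - [0, 0, 0]
    - [0, 0, 0]
    - [0, 0, 0]
    - [0, 0, 0]
    - [0, 0, 0]
    - [0, 0, 0]
  xyz:
    - [0, 0, -0.3]
    - [0, 0, -0.6]
    - [0, 0, -0.8]
    - [0, 0, -0.8]
    - [0, 0, -0.5]
    - [0, 0, 0]
    - [0, 0, 0]
    - [0, 0, 0]
  claw: [85, 85, 85, 85, 85, 85, 85, 85]

```text
time_s: 18.6
position: [0.5777, 0.1024, 0.2029]
tool_rot: [[0.871, 0.49, -0.003], [0.49, -0.871, 0.0], [-0.002, -0.001, -1.0]]
ft_force: [1.0, 0.8, 0.1]
grip_width: 0.0851
gripper_force: 0.0
```

```bash
python3 -c "
from h import *
st()
i=imaging.camera_info('wrist');p,d=imaging.get_image('wrist')
P=cloud(i,d,(160,400,120,340));P=P[np.hypot(P[:,0]-.5787,P[:,1]-.1022)<.012];print(np.median(P[:,2]))
print(env.close_job())"
```

```text
t 18.6 p [577.73 102.42 202.91] F [1.04 0.82 0.12] M [-0.006 -0.008  0.004] yaw 29.37 tilt [-0.0026  0.0001] grip 0.08506721641926544 0.0 q6 59.13272735679219
0.08711789380007826
the job is handed in; nothing more can be done
None
```

I turned the knob back to the zero stop (about 0.3 N m), then six clicks clockwise. It sprang fully up (top at 87 mm), the gripper only touched the knob, and I handed the job in at about 18.6 s; no verdict came back.

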